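# Wedge a bar tight in the clamping jig

## Robot

A 6-joint arm with a two-finger parallel gripper is mounted at the origin on a cart in front of the work surface, level with it; the furniture and walls round the work are solid. World frame = base frame: x ahead of the robot, y to its left, z up, the work surface at z = 0. Lengths are in m, angles in rad, forces in N, time in s.
With the tool pointing down it reaches from about 0.35 to 0.95 m from the base axis. Payload 17.4 kg.
Tool frame: the origin (TCP) lies midway between the tips of the shut fingers; the grasp point (between the pads) lies 19 mm behind it; z points along the fingers, y is the line along which they close (so a half turn about z gives the same grasp; the last joint's range is limited). The gripper opens to 93 mm and grips with 3 to 60 N. Pads are 15 mm wide; open, the fingers measure 128 mm over their backs; the gripper's body (75 mm by 188 mm) begins 65 mm behind the grasp point.
Start: joints at [-1.323, 0.116, 1.442, -0, 1.584, -0.038], TCP at [0.19, -0.648, 0.219] pointing down, gripper open.
Joint ranges: [-2.83, 2.83], [-0.83, 2.19], [0.07, 2.5], [-1.14, 4.28], [0.01, 3], [-2.97, 2.97]. Speed limits (rad/s): [1.89, 1.89, 2.22, 3.14, 3.14, 3.14].

## Interface

Orientations are given as a 3x3 rotation matrix whose columns are the frame's x, y, z axes.
In Python, from station import * gives the robot as it stands. The module is installed in compiled form; this text tells all that it offers.
- The arm moves only by the tool send_rows, never from a script. Its argument "increments" is one flat list of numbers, 7 for each row, row after row: the shift along the tool's x, y, z in units of 20 cm (1.0 is 20 cm), then the turn, a rotation vector about the tool's x, y, z in units of 360 degrees (1.0 is 360 degrees), then the gripper command: -1 is shut, 1 is fully open, values between are in proportion. A call has 1 to 12 rows; each row is the pose to reach, as a shift and turn from the pose commanded when the call began, along the tool's axes at that moment, turning the shorter way round; what a row does not reach only later rows make up. A row lasts 1/12 s, in which the tool goes at most 41.7 mm and 7.16 degrees, less where a joint would pass 70% of its speed; a pose out of reach is approached as far as the arm can. A call with a number of a shift or a turn outside -1 to 1 is refused whole. A call with a gripper value outside its range is refused whole. The fingers move at their own pace and stop on an object; "force" is the grip in N (left out, the last holds). Time passes only in rows, so rows that repeat a pose let the fingers close. It gives the time, the measured TCP pose, the force, the opening and the grip force at its end, in the units of the state.
- sense(): the state, without advancing time (a new reading comes with each control period).
- camera(name): name is "scene" or "top" or "wrist"; returns a dict with "img" (384x512x3 uint8, red, green, blue), "range_z" (384x512 float32, m along the optical axis (not along the pixel's ray), 0 where there is no reading), "vertical_fov" (degrees; the focal length in pixels is half the picture's height over the tangent of half this angle, whatever the lens; pixels are square), "cx", "cy" (the principal point, pixels), "R" (3x3) and "t" (3): a world point X has camera coordinates R X + t; the wrist camera has in their place "tool_from_camera" (4x4, takes a point from camera to tool coordinates, whose origin is the TCP and whose axes are the flange's). Camera axes: x right, y down, z forward; pixel columns grow to the right and rows downward; lengths in m; the calibration is good to about 2 mm. A picture is of the moment at which its call begins: read the wrist's pose just before it.
- finish_job(): hands the job in; it is judged then, once.
Trained networks look in a picture, given as the dict that the camera call returned (one of the last four; its "shot" number tells which), for a name from the list of things; names that differ only in an ending like _2 or _b are one class to them, and where a whole thing is asked for, a point or a joint stands for the part that bears it (a point fixed in the world has none). Each returns a list of dicts, best first, with "conf" (0 to 1); they miss things now and then, are a little off and sometimes report something else, mostly with a low value. They report only what shows in the picture. A call takes as long as a camera call. They do not tell look-alikes from the thing itself.
- boxes_of(picture, target): "location" ([column, row] in pixels, amid what is visible of it).
- regions_of(picture, target): "pixels" (384x512 bool, what is visible of it) and "location" ([column, row] in pixels, amid what is visible of it).
- place_of(picture, target): "location" ([column, row] in pixels: a listed point, or the origin of a listed thing).
The state is a dict: "clock": time; "qpos": joint angles; "qd": joint speeds; "effort": joint torques, N m; "eef_pos": TCP position; "ee_rot": TCP orientation; "wrist_force": force on the tool from outside, world axes, zero at the start; "wrist_torque": the same for the moment, N m; "finger_gap": finger opening in m; "grasp_force": force on a finger pad.
Only numpy, scipy, OpenCV 4.12 (cv2) and the standard library are available. Lean on these libraries where they do the work, as an engineer would, in place of code of your own. Each camera call takes 0.05 s, during which the arm holds its last target. There are 200 camera calls.

## Task

Slide the loose aluminium bar along its channel in the wedge-clamp jig until its far end rests against the end stop. Then, holding the hammer, tap the thick end of the wooden wedge with it until the wedge goes no further and the jaw clamps the bar tight; do not touch the wedge with the gripper. Finally lay the hammer flat on the bench top, off the jig.

Things in the scene. Friction and masses are not known exactly. Their poses are not given: they have to be found in the camera images.
- jig: Steel wedge-clamp jig screwed to the bench. Origin: underside, on the bench top; +y is the way bar and wedge are driven. Dark base plate 10 thick, x -90 to +56, y -165 to +100. On it, from -x to +x: near fence (x -85 to -63, y -60 to +70, top z 44), bar's channel, sliding jaw, wedge, far rail (x +28 to +50, y -90 to +70, top z 50).
- jig_stop (a point): Middle of the face of the jig's end stop, at jig x -43, y +70, z 28; the bar's far end must come to rest here. The stop is 40 wide (jig x), its top at z 44.
- jaw: Grey jaw block of the jig, 130 long (jig y -70 to +60), top at z 53; slides only along jig x (0.6 N friction, no spring). Origin: on its face toward the bar, at jig y 0. The origin is at jig x -23 when it clamps the bar and starts 2 to 5 mm farther out (+x). Its back is tapered 1:8 to fit the wedge.
- wedge: Loose wooden wedge, 190 long, 40 high, 44 wide at the thick and 20 at the thin end, lying on the base plate between jaw and far rail. Origin: underside, mid-length, 22 from the straight side (at the far rail); +y points to the thin end, along jig y. 0.17 kg. A few N move it until the jaw meets the bar (origin near jig y -70), then it jams; after a push of 12 N or more it stays tight by itself.
- wedge_end (a point): Centre of the wedge's thick end face, 44 wide by 40 high, 30 above the bench, on the wedge's -y side; strike here toward jig +y. It starts 44 to 64 mm out from its final place, which is about level with the base plate's edge (jig y -165).
- bar: The loose plain aluminium bar: 40 wide (jig x), 160 long (jig y), 36 high, 0.45 kg, lying on the base plate in the channel between near fence and jaw with 2 to 5 mm slack. Origin: middle of its underside.
- bar_center (a point): Centre of the bar. When the bar is home against the stop this is at jig y -10; it starts 25 to 50 mm short of that.
- bar_end (a point): Centre of the bar's free end face (toward jig -y), 28 above the bench; push it here toward jig +y. It still sticks out 30 mm past the near fence when the bar is home.
- hammer: The hammer, 0.38 kg, lying flat. Origin: underside (on the bench), mid-length; +y runs along the handle to the head. Wooden handle from y -130 to the head, 22 wide, 20 high, centre line at x -16. Head 24 high, y 104 to 128, x -42 to +42: flat striking face at x -42 (15 ahead of the handle's side), cross-pein at x +42.
- hammer_grip (a point): Point on the hammer handle's centre line, half-way up, 41 from the head's middle: a good place to grip.
- hammer_head (a point): Middle of the hammer head, in line with the handle, 12 above its underside; the flat striking face is 26 from this point toward hammer -x, the pein 58 toward +x.
There are look-alikes about, which are no part of the job. Of the things that look like the bar, the larger one is meant.

How it is judged:
By the outcome, as a careful person would: the job done as asked, in the order asked, and still so for the second after the job is handed in, with the robot touching nothing.
It also fails if it takes over 50 s, if anything falls off the work surface, if the arm or the gripper's body presses on something with over 40 N, if the wrist force passes 120 N, or if a joint passes its speed limit or range.

## Working session

There is one attempt and no reset: what is moved stays moved. The work goes in short steps, Python scripts to look and compute and a tool call to move; the robot and the scene stay as the last step left them, time stands still between calls to the robot, and variables do not carry over. Pictures are saved under pics/ and viewed, at most 11 in all, crops included, and the job is handed in when it is done.

Besides the shell and the picture viewer there is one more tool, called after "Request:" in YAML: its name, and indented under it one key for each argument. send_rows: Moves the arm, as the interface text tells. Shifts and turns lie within -1 to 1; 1 stands for 20 cm of shift or 360 degrees of turn. Its arguments: {"type":"object","properties":{"increments":{"type":"array"},"force":{"type":"number"}},"required":["increments"]}

```bash
mkdir -p pics
cat > h.py <<'E'
from station import *
import numpy as np, cv2
def f(p): return p["img"].shape[0]/2/np.tan(np.radians(p["vertical_fov"])/2)
def campose(p,s=None):
    if "R" in p: return np.array(p["R"]).T, -np.array(p["R"]).T@np.array(p["t"])
    T=np.array(p["tool_from_camera"]); R=np.array(s["ee_rot"])
    return R@T[:3,:3], R@T[:3,3]+np.array(s["eef_pos"])
def cloud(p,s=None):
    z=p["range_z"]; v,u=np.mgrid[:z.shape[0],:z.shape[1]]
    c=np.stack([(u-p["cx"])/f(p)*z,(v-p["cy"])/f(p)*z,z],-1)
    R,t=campose(p,s); w=c@R.T+t; w[z==0]=np.nan; return w
def ray(p,uv,h,s=None):
    R,t=campose(p,s); d=R@np.array([(uv[0]-p["cx"])/f(p),(uv[1]-p["cy"])/f(p),1]); return t+d*(h-t[2])/d[2]
def save(p,n): cv2.imwrite("pics/"+n,p["img"][:,:,::-1])
E
python3 - <<'E'
from h import *
s=sense(); print(s["clock"],s["finger_gap"],s["eef_pos"],s["ee_rot"])
H=dict(jig=0,jig_stop=.028,jaw=.01,wedge=.01,wedge_end=.03,bar=.01,bar_center=.028,bar_end=.028,hammer=0,hammer_grip=.01,hammer_head=.012)
for n in ["top","scene"]:
    p=camera(n); save(p,n+"1.png"); print(n,f(p),campose(p)[1])
    for k,h in H.items():
        for d in place_of(p,k)[:3]: print(k,round(d["conf"],2),np.round(d["location"]),np.round(ray(p,d["location"],h),3))
E
```

```text
0.0 0.09304624385596973 [ 0.19022891 -0.6474349   0.21791973] [[ 9.59432868e-01  2.81937049e-01 -2.70225074e-04]
 [ 2.81937174e-01 -9.59432252e-01  1.08743873e-03]
 [ 4.73266145e-05 -1.11951095e-03 -9.99999372e-01]]
top 389.89095869126527 [ 0.43800218 -0.06270788  1.07144442]
jig 0.73 [195. 166.] [0.583 0.111 0.   ]
jig_stop 0.89 [168. 177.] [0.549 0.178 0.028]
jaw 0.68 [192. 172.] [0.567 0.119 0.01 ]
wedge 0.63 [236. 175.] [ 0.558 -0.003  0.01 ]
wedge 0.47 [165. 176.] [0.556 0.192 0.01 ]
wedge_end 0.63 [274. 186.] [ 0.525 -0.105  0.03 ]
bar 0.7 [137. 253.] [0.346 0.263 0.01 ]
bar 0.61 [206. 184.] [0.533 0.078 0.01 ]
bar_center 0.98 [139. 254.] [0.344 0.254 0.028]
bar_center 0.97 [208. 182.] [0.536 0.071 0.028]
bar_end 0.93 [157. 249.] [0.357 0.205 0.028]
bar_end 0.86 [236. 193.] [ 0.508 -0.003  0.028]
hammer 0.8 [368. 203.] [ 0.482 -0.365  0.   ]
hammer_grip 0.89 [365. 179.] [ 0.548 -0.355  0.01 ]
hammer_head 0.59 [368. 162.] [ 0.595 -0.365  0.012]
scene 475.80249108826393 [-0.32229732  0.9110679   0.74975093]
jig 0.92 [198. 231.] [0.585 0.113 0.   ]
jig 0.25 [222. 227.] [0.549 0.052 0.   ]
jig_stop 0.65 [181. 236.] [0.57  0.191 0.028]
jaw 0.71 [200. 227.] [0.585 0.105 0.01 ]
jaw 0.71 [315. 184.] [ 0.475 -0.342  0.01 ]
wedge 0.73 [234. 215.] [ 0.554 -0.01   0.01 ]
wedge 0.48 [292. 172.] [ 0.596 -0.369  0.01 ]
wedge 0.38 [196. 233.] [0.572 0.134 0.01 ]
wedge_end 0.7 [256. 199.] [ 0.543 -0.102  0.03 ]
wedge_end 0.49 [198. 232.] [0.544 0.15  0.03 ]
bar 0.91 [223. 228.] [0.529 0.066 0.01 ]
bar 0.68 [224. 290.] [0.331 0.272 0.01 ]
bar 0.63 [256. 200.] [ 0.563 -0.129  0.01 ]
bar_center 0.82 [219. 222.] [0.538 0.072 0.028]
bar_end 0.88 [243. 214.] [ 0.515 -0.009  0.028]
bar_end 0.81 [232. 273.] [0.344 0.226 0.028]
hammer 0.74 [315. 186.] [ 0.476 -0.343  0.   ]
hammer 0.48 [201. 232.] [0.575 0.114 0.   ]
hammer_grip 0.47 [298. 179.] [ 0.545 -0.336  0.01 ]
hammer_head 0.82 [294. 175.] [ 0.573 -0.351  0.012]
```

```bash
cd pics; python3 -c "
import cv2,numpy as np
a=cv2.imread('top1.png');b=cv2.imread('scene1.png');cv2.imwrite('both.png',cv2.resize(np.vstack([a,b]),(800,1200))[:0+1200])
"; ls
```

```text
both.png
scene1.png
top1.png
```

View pics/top1.png

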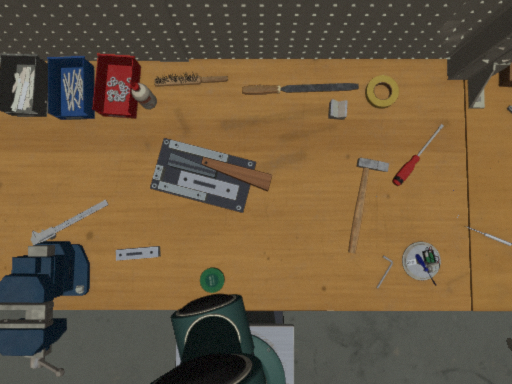

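View pics/scene1.png

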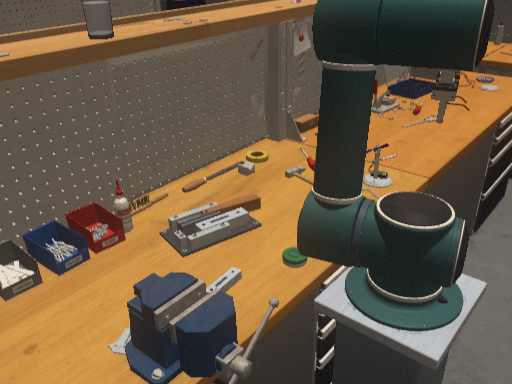

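Top view: the jig is around (205,175), with the wedge's thick end at (268,182) and the bar in the channel at (205,183). A small look-alike bar lies at (137,253). The hammer is at (362,205), its head at (373,164) with the striking face to the left (+y). The scene view agrees. I'll move toward the hammer for a closer look on the way.

Request:
send_rows:
  increments: [1,-1,-0.4,0,0,0.09,-1,1,-1,-0.4,0,0,0.09,-1,1,-1,-0.4,0,0,0.09,-1,1,-1,-0.4,0,0,0.09,-1,1,-1,-0.4,0,0,0.09,-1,1,-1,-0.4,0,0,0.09,-1,1,-1,-0.4,0,0,0.09,-1,1,-1,-0.4,0,0,0.09,-1,1,-1,-0.4,0,0,0.09,-1]

```text
clock: 1.95
eef_pos: [0.3268, -0.3981, 0.3]
ee_rot: [[0.962, -0.273, 0.002], [-0.273, -0.962, -0.002], [0.002, 0.001, -1.0]]
wrist_force: [0.6, -0.4, -0.3]
finger_gap: 0.0374
grasp_force: 0.0
```

Run:
```python
from h import *
s=sense(); print(s["clock"],s["finger_gap"],s["eef_pos"],s["ee_rot"])
p=camera("wrist"); save(p,"w1.png"); print(campose(p,s)[1], p["tool_from_camera"])
H=dict(hammer=0,hammer_grip=.01,hammer_head=.012)
for k,h in H.items():
    for d in place_of(p,k)[:3]: print(k,round(d["conf"],2),np.round(d["location"]),np.round(ray(p,d["location"],h,s),3))
```

```text
1.95 0.03744873781207237 [ 0.32680368 -0.39806035  0.29998681] [[ 0.961953   -0.27321067  0.00153249]
 [-0.27320758 -0.9619531  -0.00196295]
 [ 0.00201048  0.00146958 -0.9999969 ]]
[ 0.4012094  -0.4183326   0.46515018] [[ 1.73794960e-04 -9.60652431e-01 -2.77753267e-01  7.74453953e-02]
 [ 9.99999982e-01  1.88502279e-04 -2.62470931e-05 -5.84760454e-04]
 [ 7.75714576e-05 -2.77753257e-01  9.60652446e-01 -1.65009037e-01]
 [ 0.00000000e+00  0.00000000e+00  0.00000000e+00  1.00000000e+00]]
hammer 0.59 [193.  58.] [ 0.471 -0.353  0.   ]
hammer_grip 0.68 [195.  57.] [ 0.469 -0.357  0.01 ]
```

View pics/w1.png

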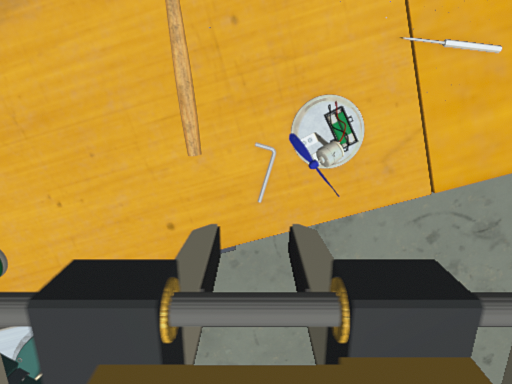

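The wrist view shows the handle's tail at (193,150); the hammer's head is above the frame. I'll go on to the jig and look at the hammer again later.

Request:
send_rows:
  increments: [0.15,-1,0,0,0,0,-1,0.15,-1,0,0,0,0,-1,0.15,-1,0,0,0,0,-1,0.15,-1,0,0,0,0,-1,0.15,-1,0,0,0,0,-1,0.15,-1,0,0,0,0,-1]

```text
clock: 2.65
eef_pos: [0.4113, -0.212, 0.2983]
ee_rot: [[0.962, -0.273, 0.0], [-0.273, -0.962, 0.001], [-0.0, -0.001, -1.0]]
wrist_force: [-1.0, -0.6, -0.5]
finger_gap: 0.0002
grasp_force: 0.0
```

Request:
send_rows:
  increments: [0.15,-1,0,0,0,0,-1,0.15,-1,0,0,0,0,-1,0.15,-1,0,0,0,0,-1,0.15,-1,0,0,0,0,-1,0.15,-1,0,0,0,0,-1,0.15,-1,0,0,0,0,-1]

```text
clock: 3.15
eef_pos: [0.4955, -0.0281, 0.2975]
ee_rot: [[0.962, -0.273, -0.002], [-0.273, -0.962, 0.001], [-0.002, -0.001, -1.0]]
wrist_force: [-0.3, -0.7, 0.3]
finger_gap: 0.0007
grasp_force: 0.0
```

Run:
```python
from h import *
s=sense(); print(s["clock"],s["finger_gap"],s["eef_pos"],s["ee_rot"])
p=camera("wrist"); save(p,"w2.png"); print(f(p),campose(p,s)[1])
np.savez("w2.npz",w=cloud(p,s),img=p["img"])
H=dict(jig=0,jig_stop=.028,jaw=.01,wedge=.01,wedge_end=.03,bar=.01,bar_center=.028,bar_end=.028)
for k,h in H.items():
    for d in place_of(p,k)[:3]: print(k,round(d["conf"],2),np.round(d["location"]),np.round(ray(p,d["location"],h,s),3))
```

```text
3.15 0.0006953243213114837 [ 0.49554148 -0.02812473  0.29749461] [[ 9.61880494e-01 -2.73465210e-01 -1.64110008e-03]
 [-2.73463361e-01 -9.61881587e-01  1.26601074e-03]
 [-1.92475384e-03 -7.68970291e-04 -9.99997852e-01]]
323.346959046164 [ 0.57046859 -0.04895301  0.4623541 ]
jig 0.6 [140. 119.] [0.583 0.114 0.   ]
jig_stop 0.82 [ 84. 153.] [0.561 0.194 0.028]
jig_stop 0.35 [297. 110.] [ 0.537 -0.097  0.028]
jaw 0.64 [138. 132.] [0.566 0.12  0.01 ]
wedge 0.59 [225. 115.] [ 0.556 -0.002  0.01 ]
wedge_end 0.69 [298. 113.] [ 0.533 -0.097  0.03 ]
bar 0.79 [109. 284.] [0.354 0.254 0.01 ]
bar 0.71 [179. 146.] [0.532 0.073 0.01 ]
bar_center 0.9 [106. 292.] [0.351 0.252 0.028]
bar_center 0.35 [178. 149.] [0.531 0.07  0.028]
bar_end 0.69 [135. 279.] [0.361 0.2   0.028]
bar_end 0.66 [239. 150.] [ 0.506 -0.009  0.028]
```

View pics/w2.png

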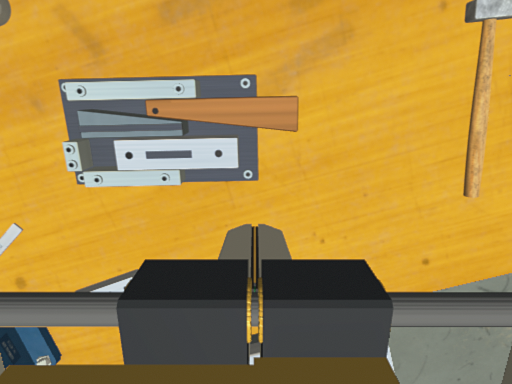

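Close view: the jig is nearly aligned with the tool. Bar top spans columns 115–238, rows 138–168; stop block is at (70,156); the wedge runs from (147,107) to its thick end at (298,114); near fence at (130,178). The hammer is at the right, head (488,10), tail (471,195).

```bash
cat > fit.py <<'E'
from h import *
def rect(w,box,zl,zh,name):
    c0,c1,r0,r1=box; q=w[r0:r1,c0:c1].reshape(-1,3); q=q[(q[:,2]>zl)&(q[:,2]<zh)]
    if len(q)<20: print(name,len(q)); return
    (cx,cy),(a,b),t=cv2.minAreaRect((q[:,:2]*1000).astype(np.float32))
    P=cv2.boxPoints(((cx,cy),(a,b),t)); print(name,len(q),round(float(np.median(q[:,2])),4),np.round([cx,cy,a,b,t],1),np.round(P,0).tolist())
E
python3 - <<'E'
from fit import *
w=np.load("w2.npz")["w"]
rect(w,(108,245,136,172),.041,.051,"bar")
rect(w,(140,305,90,135),.045,.055,"wedge")
rect(w,(60,200,75,102),.045,.055,"rail")
rect(w,(90,185,168,190),.039,.049,"fence")
rect(w,(55,95,138,175),.039,.049,"stop")
rect(w,(75,190,105,140),.049,.057,"jaw")
rect(w,(400,512,0,210),.012,.03,"hammer")
E
```

```text
bar 3932 0.0449 [528.7  75.8 171.2  47.6  74.1] [[482.0, 0.0], [528.0, -13.0], [575.0, 152.0], [529.0, 165.0]]
wedge 5161 0.0489 [562.2   0.9 199.2  53.7  74.1] [[509.0, -88.0], [561.0, -102.0], [615.0, 89.0], [564.0, 104.0]]
rail 2613 0.0489 [616.6  94.9 165.1  25.9  74.2] [[582.0, 19.0], [607.0, 12.0], [652.0, 171.0], [627.0, 178.0]]
fence 1553 0.043 [512.2 131.4 129.1  25.6  75.4] [[484.0, 72.0], [508.0, 66.0], [541.0, 191.0], [516.0, 197.0]]
stop 529 0.0431 [557.1 197.   36.6  45.1  76.2] [[531.0, 185.0], [575.0, 174.0], [583.0, 209.0], [540.0, 220.0]]
jaw 1906 0.0501 [581.1 105.4 141.4  38.2  75.6] [[545.0, 42.0], [582.0, 32.0], [617.0, 169.0], [580.0, 179.0]]
hammer 3347 0.017 [ 474.1 -344.3   48.9  258.4   83.6] [[343.0, -354.0], [600.0, -383.0], [605.0, -334.0], [348.0, -306.0]]
```

Request:
send_rows:
  increments: [0.01,0.09,0.9,0,0,0,-1,0.01,0.09,0.9,0,0,0,-1,0.01,0.09,0.9,0,0,0,-1,0.01,0.09,0.9,0,0,0,-1,0.01,0.09,0.9,0,0,0,-1,0.01,0.09,0.9,0,0,0,-1]
  force: 40

```text
clock: 4.1
eef_pos: [0.4892, -0.0496, 0.1157]
ee_rot: [[0.961, -0.277, -0.005], [-0.277, -0.961, 0.001], [-0.005, 0.001, -1.0]]
wrist_force: [-0.7, -0.4, -0.0]
finger_gap: 0.0005
grasp_force: 0.0
```

Run:
```python
from h import *
s=sense(); print(s["clock"],s["eef_pos"],s["wrist_force"])
p=camera("wrist"); save(p,"w3.png")
for k,h in dict(bar_end=.028,wedge_end=.03,jig_stop=.028).items():
    for d in place_of(p,k)[:2]: print(k,round(d["conf"],2),np.round(d["location"]),np.round(ray(p,d["location"],h,s),3))
```

```text
4.1 [ 0.48922354 -0.04964207  0.11565608] [-0.7416679  -0.36286892 -0.04104608]
bar_end 0.91 [198. 186.] [ 0.508 -0.007  0.028]
bar_end 0.53 [ 54. 376.] [0.363 0.191 0.028]
wedge_end 0.92 [299. 126.] [ 0.532 -0.097  0.03 ]
```

View pics/w3.png

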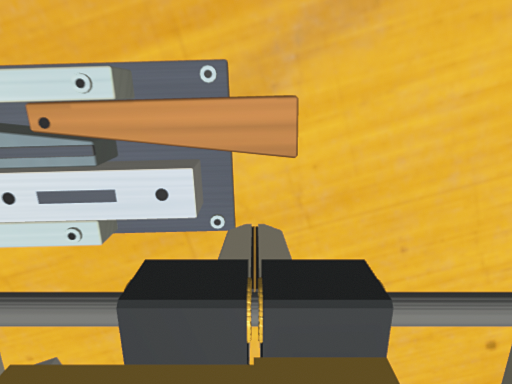

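The crop shows the bar end at (196,193), the wedge end at (297,126), and the fingers clear to the right of the bar end. Now lower and push.

Request:
send_rows:
  increments: [0.015,0,0.24,0,0,0,-1,0.015,0,0.49,0,0,0,-1,0.015,0,0.49,0,0,0,-1,0.015,0,0.49,0,0,0,-1,0.015,0,0.49,0,0,0,-1]

```text
clock: 4.72
eef_pos: [0.4946, -0.0502, 0.0224]
ee_rot: [[0.961, -0.276, 0.001], [-0.276, -0.961, -0.0], [0.001, -0.0, -1.0]]
wrist_force: [-0.2, -0.5, -0.3]
finger_gap: 0.0006
grasp_force: 0.0
```

Request:
send_rows:
  increments: [0,-0.04,0,0,0,0,-1,0,-0.08,0,0,0,0,-1,0,-0.12,0,0,0,0,-1,0,-0.15,0,0,0,0,-1,0,-0.18,0,0,0,0,-1,0,-0.21,0,0,0,0,-1,0,-0.24,0,0,0,0,-1,0,-0.27,0,0,0,0,-1,0,-0.3,0,0,0,0,-1,0,-0.32,0,0,0,0,-1]

```text
clock: 5.55
eef_pos: [0.5119, 0.0118, 0.0214]
ee_rot: [[0.961, -0.276, 0.001], [-0.276, -0.961, -0.001], [0.001, 0.001, -1.0]]
wrist_force: [-1.3, -5.7, 4.8]
finger_gap: 0.0007
grasp_force: 3.1
```

Request:
send_rows:
  increments: [0,-0.01,0,0,0,0,-1,0,-0.02,0,0,0,0,-1,0,-0.03,0,0,0,0,-1,0,-0.03,0,0,0,0,-1]

```text
clock: 5.88
eef_pos: [0.5135, 0.0175, 0.0212]
ee_rot: [[0.961, -0.276, 0.001], [-0.276, -0.961, -0.0], [0.001, 0.0, -1.0]]
wrist_force: [-0.1, -3.0, 3.4]
finger_gap: 0.0003
grasp_force: 1.2
```

Request:
send_rows:
  increments: [0,-0.01,0,0,0,0,-1,0,-0.02,0,0,0,0,-1,0,-0.03,0,0,0,0,-1]

```text
clock: 6.13
eef_pos: [0.5149, 0.0229, 0.0211]
ee_rot: [[0.961, -0.276, 0.0], [-0.276, -0.961, -0.001], [0.001, 0.001, -1.0]]
wrist_force: [-0.9, -5.5, 5.5]
finger_gap: 0.0006
grasp_force: 3.2
```

Request:
send_rows:
  increments: [0,-0.01,0,0,0,0,-1,0,-0.01,0,0,0,0,-1]

```text
clock: 6.3
eef_pos: [0.5154, 0.0243, 0.0211]
ee_rot: [[0.961, -0.276, 0.0], [-0.276, -0.961, -0.002], [0.001, 0.002, -1.0]]
wrist_force: [-3.7, -10.3, 6.5]
finger_gap: 0.0006
grasp_force: 5.9
```

Request:
send_rows:
  increments: [0,-0.01,0,0,0,0,-1,0,-0.01,0,0,0,0,-1]

```text
clock: 6.47
eef_pos: [0.5155, 0.0244, 0.0212]
ee_rot: [[0.961, -0.276, -0.001], [-0.276, -0.961, -0.006], [0.0, 0.006, -1.0]]
wrist_force: [-8.8, -27.8, 11.2]
finger_gap: 0.0001
grasp_force: 15.1
```

The force jumped to 28 N without motion, so the bar is on the stop. Back off, lift and check.

Request:
send_rows:
  increments: [0,0.05,0,0,0,0,-1,0,0.25,0,0,0,0,-1,0,0.3,-0.3,0,0,0,1,0,0.5,-1,0,0,0,1,0,0.5,-1,0,0,0,1,0,0.5,-1,0,0,0,1,0,0.5,-1,0,0,0,1,0,0.5,-1,0,0,0,1,0,0.5,-1,0,0,0,1]

```text
clock: 7.22
eef_pos: [0.4888, -0.0696, 0.2228]
ee_rot: [[0.961, -0.277, 0.004], [-0.277, -0.961, -0.0], [0.004, -0.001, -1.0]]
wrist_force: [-0.5, -0.5, -0.4]
finger_gap: 0.0424
grasp_force: 0.0
```

Run:
```python
from fit import *
s=sense(); print(s["clock"],s["eef_pos"],s["wrist_force"])
p=camera("wrist"); save(p,"w4.png"); w=cloud(p,s)
for k,h in dict(bar_end=.028,bar_center=.028,wedge_end=.03,jig_stop=.028,hammer=0,hammer_grip=.01,hammer_head=.012).items():
    for d in place_of(p,k)[:2]: print(k,round(d["conf"],2),np.round(d["location"]),np.round(ray(p,d["location"],h,s),3))
```

```text
7.2167 [ 0.48884794 -0.06956971  0.2227723 ] [-0.4523463  -0.53940879 -0.44986076]
bar_end 0.65 [157. 167.] [0.519 0.038 0.028]
bar_center 0.81 [ 86. 168.] [0.541 0.115 0.028]
wedge_end 0.76 [269. 123.] [ 0.532 -0.098  0.03 ]
jig_stop 0.56 [ 20. 173.] [0.556 0.191 0.028]
jig_stop 0.39 [ 79. 146.] [0.566 0.113 0.028]
hammer 0.86 [493. 106.] [ 0.476 -0.354  0.   ]
hammer_grip 0.94 [492.  38.] [ 0.551 -0.352  0.01 ]
hammer_grip 0.17 [181. 124.] [ 0.557 -0.001  0.01 ]
hammer_head 0.22 [ 91. 163.] [0.543 0.117 0.012]
```

View pics/w4.png

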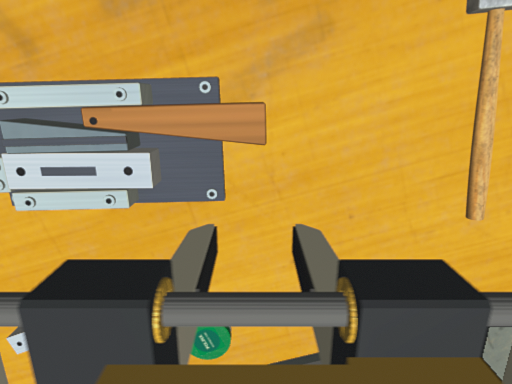

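The bar's left end now meets the stop block (about column 6) and its free end sticks out past the fence. The hammer lies at the right, from tail (474,218) to head (490,5). Moving over it.

Request:
send_rows:
  increments: [0.25,1,-0.1,0,0,-0.02,1,0.25,1,-0.1,0,0,-0.02,1,0.25,1,-0.1,0,0,-0.02,1,0.25,1,-0.1,0,0,-0.02,1,0.25,1,-0.1,0,0,-0.02,1,0.25,1,-0.1,0,0,-0.02,1,0.25,1,-0.1,0,0,-0.02,1]

```text
clock: 8.2
eef_pos: [0.4806, -0.2772, 0.24]
ee_rot: [[0.988, -0.156, -0.001], [-0.156, -0.988, 0.001], [-0.001, -0.0, -1.0]]
wrist_force: [0.0, -0.1, 0.7]
finger_gap: 0.0929
grasp_force: 0.0
```

Run:
```python
from fit import *
s=sense(); print(s["clock"],s["eef_pos"],s["ee_rot"])
p=camera("wrist"); save(p,"w5.png"); w=cloud(p,s)
for k,h in dict(hammer=0,hammer_grip=.01,hammer_head=.012).items():
    for d in place_of(p,k)[:2]: print(k,round(d["conf"],2),np.round(d["location"]),np.round(ray(p,d["location"],h,s),3))
m=regions_of(p,"hammer")[0]["pixels"]; q=w[m]; q=q[(q[:,2]>.008)&(q[:,2]<.03)]; print(len(q),q.min(0),q.max(0))
for a in np.arange(.36,.62,.02):
    r=q[(q[:,0]>a)&(q[:,0]<a+.02)]
    if len(r)>5: print(round(a+.01,2),np.round(np.percentile(r[:,1],[2,50,98]),4),round(np.median(r[:,2]),3))
```

```text
8.2 [ 0.48063632 -0.27719423  0.23997087] [[ 9.87703474e-01 -1.56335329e-01 -1.05490986e-03]
 [-1.56334731e-01 -9.87703932e-01  6.27924374e-04]
 [-1.14010538e-03 -4.55284036e-04 -9.99999246e-01]]
hammer 0.94 [316. 155.] [ 0.474 -0.354  0.   ]
hammer_grip 0.88 [308.  93.] [ 0.55  -0.351  0.01 ]
hammer_head 0.56 [310.  54.] [ 0.591 -0.357  0.012]
4769 [ 0.34713613 -0.41854163  0.00818361] [ 0.60463329 -0.3058908   0.0253928 ]
0.37 [-0.3283 -0.3172 -0.308 ] 0.017
0.39 [-0.333  -0.3213 -0.3118] 0.017
0.41 [-0.3369 -0.3253 -0.3145] 0.017
0.43 [-0.3412 -0.3289 -0.3185] 0.017
0.45 [-0.3449 -0.3324 -0.3218] 0.017
0.47 [-0.3482 -0.3365 -0.3263] 0.016
0.49 [-0.3516 -0.3401 -0.3304] 0.016
0.51 [-0.3546 -0.3439 -0.3351] 0.016
0.53 [-0.3573 -0.3479 -0.3388] 0.016
0.55 [-0.3604 -0.3514 -0.3433] 0.016
0.57 [-0.4146 -0.3753 -0.3481] 0.017
0.59 [-0.4148 -0.3681 -0.3345] 0.022
0.61 [-0.3661 -0.347  -0.3362] 0.022
```

View pics/w5.png

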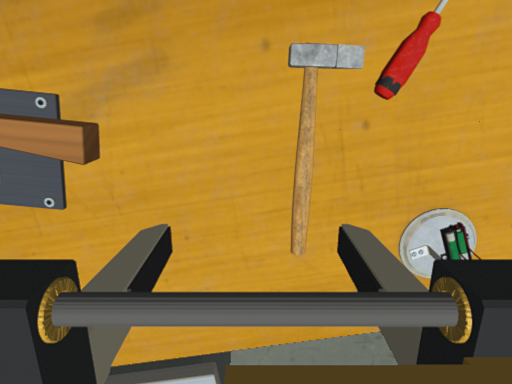

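The hammer is seen whole: head at (327,56), handle from (310,68) to (299,252), no obstacles near the grip point. Descend onto the grip point.

Request:
send_rows:
  increments: [0.39,0.31,0.4,0,0,0.005,1,0.39,0.31,0.9,0,0,0.005,1,0.39,0.31,0.9,0,0,0.005,1,0.39,0.31,0.9,0,0,0.005,1,0.39,0.31,0.9,0,0,0.005,1,0.39,0.31,0.9,0,0,0.005,1,0.39,0.31,0.9,0,0,0.005,1,0.39,0.31,0.9,0,0,0.005,1]

```text
clock: 9.12
eef_pos: [0.5492, -0.348, 0.0624]
ee_rot: [[0.983, -0.183, 0.001], [-0.183, -0.983, -0.001], [0.001, 0.0, -1.0]]
wrist_force: [0.3, -0.5, -0.5]
finger_gap: 0.0928
grasp_force: 0.0
```

Request:
send_rows:
  increments: [0,0.015,0.14,0,0,0,1,0,0.015,0.25,0,0,0,1,0,0.015,0.285,0,0,0,1,0,0.015,0.285,0,0,0,1,0,0.015,0.285,0,0,0,-1,0,0.015,0.285,0,0,0,-1,0,0.015,0.285,0,0,0,-1,0,0.015,0.285,0,0,0,-1,0,0.015,0.285,0,0,0,-1,0,0.015,0.285,0,0,0,-1,0,0.015,0.285,0,0,0,-1,0,0.015,0.285,0,0,0,-1]
  force: 50

```text
clock: 10.12
eef_pos: [0.548, -0.3516, 0.0037]
ee_rot: [[0.983, -0.184, -0.0], [-0.184, -0.983, 0.0], [-0.0, -0.0, -1.0]]
wrist_force: [0.6, 0.1, 0.6]
finger_gap: 0.0438
grasp_force: 0.0
```

Request:
send_rows:
  increments: [0,0,0,0,0,0,-1,0,0,0,0,0,0,-1,0,0,0,0,0,0,-1,0,0,0,0,0,0,-1,0,0,0,0,0,0,-1,0,0,0,0,0,0,-1]

```text
clock: 10.62
eef_pos: [0.548, -0.3516, 0.0036]
ee_rot: [[0.983, -0.184, -0.0], [-0.184, -0.983, -0.0], [-0.0, 0.0, -1.0]]
wrist_force: [-0.4, -1.6, -0.6]
finger_gap: 0.016
grasp_force: 50.0
```

Gripped (the handle is tapered, gap 16 mm). Lift and check.

Request:
send_rows:
  increments: [0,0,-0.15,0,0,0,-1,0,0,-0.3,0,0,0,-1,-0.1,-0.17,-0.4,0,0,0.005,-1,-0.22,-0.36,-0.4,0,0,0.013,-1,-0.32,-0.55,-0.4,0,0,0.013,-1,-0.44,-0.74,-0.4,0,0,0.013,-1,-0.5,-0.88,-0.4,0,0,0.013,-1,-0.55,-0.95,-0.4,0,0,0.013,-1,-0.55,-0.95,-0.4,0,0,0.013,-1,-0.55,-0.95,-0.4,0,0,0.013,-1]

```text
clock: 11.45
eef_pos: [0.4748, -0.1438, 0.0837]
ee_rot: [[0.965, -0.262, 0.001], [-0.262, -0.965, -0.0], [0.001, 0.0, -1.0]]
wrist_force: [1.1, -1.3, -2.8]
finger_gap: 0.0159
grasp_force: 50.0
```

Run:
```python
from fit import *
s=sense(); print(s["clock"],s["eef_pos"],s["finger_gap"],s["grasp_force"])
p=camera("wrist"); save(p,"w6.png")
R=np.array(s["ee_rot"]); 
for k,h in dict(wedge_end=.03,hammer_head=s["eef_pos"][2]+.008).items():
    for d in place_of(p,k)[:2]:
        x=ray(p,d["location"],h,s); print(k,round(d["conf"],2),np.round(d["location"]),np.round(x,3),"tool",np.round(R.T@(x-s["eef_pos"]),3))
```

```text
11.45 [ 0.4748203  -0.14380819  0.08372233] 0.015875926986109325 49.9853551092383
wedge_end 0.57 [166. 146.] [ 0.533 -0.097  0.03 ] tool [ 0.044 -0.061  0.054]
hammer_head 0.95 [252. 170.] [ 0.516 -0.153  0.092] tool [ 0.042 -0.001 -0.008]
```

View pics/w6.png

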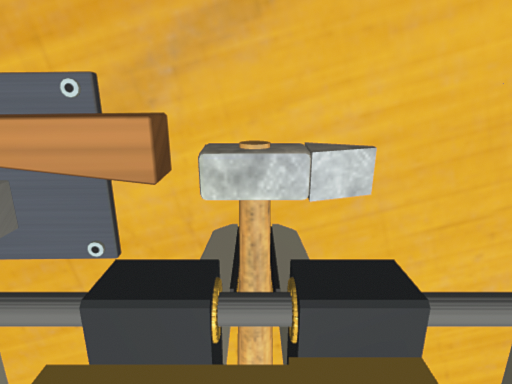

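The hammer is held straight: its striking face is at column 200, in line with the wedge's thick end at (163,148). Lower and make the first stroke.

Request:
send_rows:
  increments: [0,0,0.15,0,0,0,-1,0,0,0.3,0,0,0,-1,0,0,0.3,0,0,0,-1,0,0,0.3,0,0,0,-1,0,-0.06,0.3,0,0,0,-1,0,-0.14,0.3,0,0,0,-1,0,-0.22,0.3,0,0,0,-1,0,-0.29,0.3,0,0,0,-1,0,-0.34,0.3,0,0,0,-1,0,-0.34,0.3,0,0,0,-1,0,-0.34,0.3,0,0,0,-1]
  force: 60

```text
clock: 12.52
eef_pos: [0.4935, -0.0787, 0.0247]
ee_rot: [[0.965, -0.263, 0.001], [-0.263, -0.965, -0.0], [0.001, -0.0, -1.0]]
wrist_force: [-0.6, -0.3, -3.9]
finger_gap: 0.0154
grasp_force: 60.0
```

Request:
send_rows:
  increments: [0,0.05,0,0,0,0,-1,0,0.15,0,0,0,0,-1,0,0.15,0,0,0,0,-1,0,0.08,0,0,0,0,-1,0,0,0,0,0,0,-1,0,-0.06,0,0,0,0,-1,0,-0.06,0,0,0,0,-1]

```text
clock: 13.1
eef_pos: [0.4963, -0.0667, 0.0238]
ee_rot: [[0.965, -0.264, 0.0], [-0.264, -0.965, 0.0], [0.0, -0.0, -1.0]]
wrist_force: [1.2, -0.1, -3.8]
finger_gap: 0.0157
grasp_force: 60.0
```

Run:
```python
from fit import *
s=sense(); print(s["clock"],s["eef_pos"],s["finger_gap"],s["grasp_force"])
p=camera("wrist"); save(p,"w7.png")
R=np.array(s["ee_rot"]); 
for k,h in dict(wedge_end=.03,hammer_head=s["eef_pos"][2]+.008,bar_end=.028).items():
    for d in place_of(p,k)[:2]:
        x=ray(p,d["location"],h,s); print(k,round(d["conf"],2),np.round(d["location"]),np.round(x,3),"tool",np.round(R.T@(x-s["eef_pos"]),3))
```

```text
13.1 [ 0.49632044 -0.06674023  0.02379064] 0.015695396177704345 59.98174005359417
wedge_end 0.87 [206. 166.] [ 0.544 -0.054  0.03 ] tool [ 0.043 -0.025 -0.006]
hammer_head 0.64 [254. 168.] [ 0.538 -0.077  0.032] tool [ 0.043 -0.001 -0.008]
bar_end 0.66 [ 59. 251.] [0.52  0.038 0.028] tool [-0.005 -0.107 -0.004]
```

View pics/w7.png

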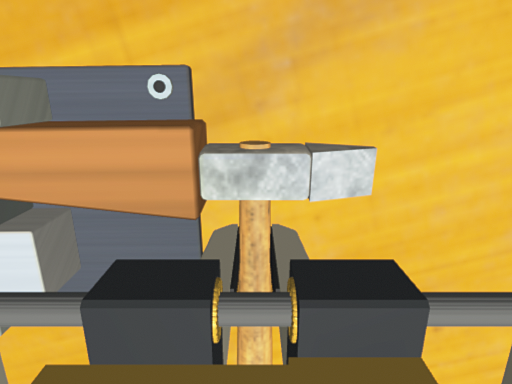

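Picture: the hammer face at column 200 is touching the wedge end, which is now about 5 mm short of the plate edge. Tap on.

Request:
send_rows:
  increments: [0,0.08,0,0,0,0,-1,0,0.15,0,0,0,0,-1,0,0.15,0,0,0,0,-1,0,0.09,0,0,0,0,-1,0,0.02,0,0,0,0,-1,0,-0.05,0,0,0,0,-1]

```text
clock: 13.8
eef_pos: [0.4987, -0.0571, 0.0236]
ee_rot: [[0.964, -0.265, -0.0], [-0.265, -0.964, -0.0], [-0.0, 0.0, -1.0]]
wrist_force: [-3.0, -4.8, -3.4]
finger_gap: 0.0156
grasp_force: 60.0
```

Request:
send_rows:
  increments: [0,0,0,0,0,0,-1]

```text
clock: 13.88
eef_pos: [0.4991, -0.0564, 0.0236]
ee_rot: [[0.965, -0.264, -0.0], [-0.264, -0.965, -0.001], [0.0, 0.001, -1.0]]
wrist_force: [1.6, -7.7, -3.0]
finger_gap: 0.0154
grasp_force: 60.4
```

Request:
send_rows:
  increments: [0,-0.01,0,0,0,0,-1,0,-0.02,0,0,0,0,-1]

```text
clock: 14.05
eef_pos: [0.4988, -0.0547, 0.0232]
ee_rot: [[0.965, -0.264, -0.003], [-0.264, -0.965, -0.004], [-0.002, 0.004, -1.0]]
wrist_force: [-15.0, -25.6, -2.2]
finger_gap: 0.0163
grasp_force: 61.8
```

Request:
send_rows:
  increments: [0,-0.01,0,0,0,0,-1]

```text
clock: 14.13
eef_pos: [0.4985, -0.0537, 0.0229]
ee_rot: [[0.964, -0.264, -0.005], [-0.265, -0.964, -0.005], [-0.004, 0.006, -1.0]]
wrist_force: [-21.0, -33.4, -1.3]
finger_gap: 0.0164
grasp_force: 63.2
```

Jammed at 33 N. One last gentle tap to confirm, then back off and look.

Request:
send_rows:
  increments: [0,0.06,0,0,0,0,-1,0,0.12,0,0,0,0,-1,0,0.12,0,0,0,0,-1,0,0.08,0,0,0,0,-1,0,0.04,0,0,0,0,-1,0,0,0,0,0,0,-1,0,0,0,0,0,0,-1]

```text
clock: 14.72
eef_pos: [0.4997, -0.0524, 0.0231]
ee_rot: [[0.965, -0.264, -0.003], [-0.264, -0.965, -0.005], [-0.001, 0.005, -1.0]]
wrist_force: [-7.0, -24.8, -3.7]
finger_gap: 0.0162
grasp_force: 62.5
```

Request:
send_rows:
  increments: [0,0.06,0,0,0,0,-1,0,0.25,0,0,0,0,-1,0,0.4,-0.1,0,0,0,-1,0,0.55,-0.3,0,0,0,-1,0,0.6,-0.5,0,0,0,-1,0,0.6,-0.5,0,0,0,-1,0,0.6,-0.5,0,0,0,-1]

```text
clock: 15.3
eef_pos: [0.47, -0.1682, 0.1267]
ee_rot: [[0.964, -0.265, 0.005], [-0.265, -0.964, -0.002], [0.005, 0.0, -1.0]]
wrist_force: [0.9, 1.5, -4.3]
finger_gap: 0.0155
grasp_force: 59.3
```

Run:
```python
from fit import *
s=sense(); print(s["clock"],s["eef_pos"],s["finger_gap"],s["grasp_force"])
p=camera("wrist"); save(p,"w8.png"); w=cloud(p,s)
R=np.array(s["ee_rot"]); o=np.array([.582,.112,0]); J=np.array([[.964,-.266,0],[.266,.964,0],[0,0,1]])
for k,h in dict(wedge_end=.03,hammer_head=s["eef_pos"][2]+.008,bar_end=.028,bar_center=.028,hammer_grip=.09).items():
    for d in place_of(p,k)[:2]:
        x=ray(p,d["location"],h,s); print(k,round(d["conf"],2),np.round(d["location"]),np.round(x,3),"jig",np.round(J@(x-o),3),"tool",np.round(R.T@(x-s["eef_pos"]),3))
```

```text
15.3 [ 0.47003099 -0.16818776  0.12666767] 0.015473156940310725 59.328282736515874
wedge_end 0.83 [ 81. 140.] [ 0.548 -0.044  0.03 ] jig [ 0.009 -0.159  0.03 ] tool [ 0.042 -0.141  0.097]
hammer_head 0.93 [256. 172.] [ 0.509 -0.179  0.135] jig [ 0.007 -0.3    0.135] tool [ 0.041  0.    -0.008]
bar_end 0.76 [  5. 200.] [0.518 0.041 0.028] jig [-0.042 -0.086  0.028] tool [-0.009 -0.214  0.099]
bar_end 0.73 [ 84. 144.] [ 0.546 -0.044  0.028] jig [ 0.006 -0.16   0.028] tool [ 0.04  -0.14   0.099]
hammer_grip 0.9 [253. 245.] [ 0.45  -0.161  0.09 ] jig [-0.054 -0.298  0.09 ] tool [-0.021 -0.002  0.037]
```

View pics/w8.png

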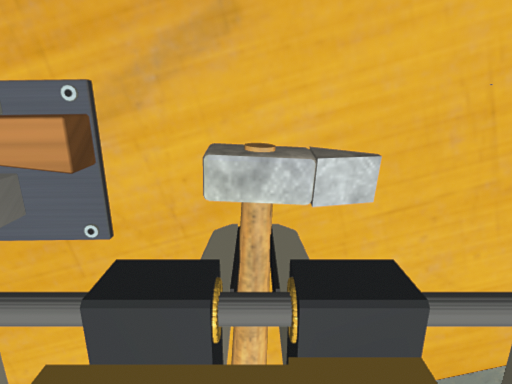

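The wedge end is now inside the base plate edge (jig y ≈ -160) and seated, and the bar is still home. Lay the hammer down back on its free spot.

Request:
send_rows:
  increments: [0.15,0.22,0,0,0,0,-1,0.3,0.43,0,0,0,0,-1,0.42,0.65,0.1,0,0,0,-1,0.42,0.65,0.25,0,0,0,-1,0.42,0.65,0.4,0,0,0,-1,0.42,0.65,0.5,0,0,0,-1,0.42,0.65,0.54,0,0,0,-1,0.42,0.65,0.56,0,0,0,-1,0.42,0.65,0.56,0,0,0,-1]

```text
clock: 16.35
eef_pos: [0.5154, -0.3147, 0.0115]
ee_rot: [[0.965, -0.263, -0.001], [-0.263, -0.965, 0.0], [-0.001, -0.0, -1.0]]
wrist_force: [-0.2, 0.2, -3.2]
finger_gap: 0.0161
grasp_force: 59.3
```

Request:
send_rows:
  increments: [0,0,0.01,0,0,0,-1,0,0,0.02,0,0,0,-1,0,0,0.03,0,0,0,-1,0,0,0.035,0,0,0,-1,0,0,0.035,0,0,0,-1]

```text
clock: 16.77
eef_pos: [0.5155, -0.3153, 0.005]
ee_rot: [[0.965, -0.264, 0.001], [-0.264, -0.965, -0.0], [0.001, 0.0, -1.0]]
wrist_force: [0.7, -0.7, -2.6]
finger_gap: 0.0156
grasp_force: 59.3
```

Request:
send_rows:
  increments: [0,0,0.005,0,0,0,-1,0,0,0.005,0,0,0,-0.5,0,0,0.005,0,0,0,0,0,0,0.005,0,0,0,0.3,0,0,0.005,0,0,0,0.3,0,0,0.005,0,0,0,0.3,0,0,0.005,0,0,0,0.3,0,0,0.005,0,0,0,0.3,0,0,0.005,0,0,0,0.3,0,0,0.005,0,0,0,0.3]

```text
clock: 17.6
eef_pos: [0.5154, -0.3153, 0.0037]
ee_rot: [[0.965, -0.264, 0.0], [-0.264, -0.965, -0.0], [0.0, 0.0, -1.0]]
wrist_force: [-0.4, 0.1, 0.5]
finger_gap: 0.0602
grasp_force: 0.0
```

Request:
send_rows:
  increments: [0,0,-0.15,0,0,0,0.3,0,0,-0.35,0,0,0,0.3,0,0,-0.55,0,0,0,0.3,0,0,-0.75,0,0,0,0.3,0,0,-0.95,0,0,0,0.3,0,0,-0.95,0,0,0,0.3,0,0,-0.95,0,0,0,0.3]

```text
clock: 18.18
eef_pos: [0.5161, -0.3158, 0.1963]
ee_rot: [[0.965, -0.264, 0.004], [-0.264, -0.965, -0.002], [0.004, 0.001, -1.0]]
wrist_force: [-0.6, 0.0, -1.1]
finger_gap: 0.0603
grasp_force: 0.0
```

Run:
```python
from fit import *
s=sense(); print(s["clock"],s["eef_pos"],s["finger_gap"],s["wrist_force"])
p=camera("wrist"); save(p,"w9.png"); w=cloud(p,s)
o=np.array([.582,.112,0]); J=np.array([[.964,-.266,0],[.266,.964,0],[0,0,1]])
m=regions_of(p,"hammer")[0]["pixels"]; q=w[m]; print("hammer z",np.nanpercentile(q[:,2],[5,50,95]),np.nanmin(q,0),np.nanmax(q,0))
t=camera("top"); save(t,"t9.png")
for pp,ss in ((p,s),(t,None)):
  for k,h in dict(wedge_end=.03,bar_end=.028,bar_center=.028,hammer_grip=.01).items():
    for d in place_of(pp,k)[:2]:
        x=ray(pp,d["location"],h,ss); print(k,round(d["conf"],2),np.round(d["location"]),np.round(x,3),"jig",np.round(J@(x-o),3))
```

```text
18.1833 [ 0.51607211 -0.31576048  0.19631662] 0.060313096473989095 [-0.64857669  0.01508757 -1.1324592 ]
hammer z [0.01251944 0.01722514 0.02351412] [ 0.31963553 -0.38499982 -0.00136982] [ 0.57294741 -0.24776674  0.02553299]
wedge_end 0.97 [  8. 210.] [ 0.547 -0.046  0.03 ] jig [ 0.008 -0.162  0.03 ]
hammer_grip 0.7 [253. 170.] [ 0.516 -0.313  0.01 ] jig [ 0.049 -0.428  0.01 ]
wedge_end 0.8 [249. 179.] [ 0.545 -0.039  0.03 ] jig [ 0.005 -0.156  0.03 ]
bar_end 0.94 [220. 189.] [0.519 0.039 0.028] jig [-0.041 -0.087  0.028]
bar_end 0.8 [159. 250.] [0.355 0.2   0.028] jig [-0.242  0.024  0.028]
bar_center 0.7 [192. 179.] [0.545 0.114 0.028] jig [-0.036 -0.008  0.028]
bar_center 0.63 [141. 253.] [0.347 0.248 0.028] jig [-0.263  0.068  0.028]
hammer_grip 0.58 [352. 192.] [ 0.512 -0.319  0.01 ] jig [ 0.047 -0.435  0.01 ]
```

View pics/t9.png

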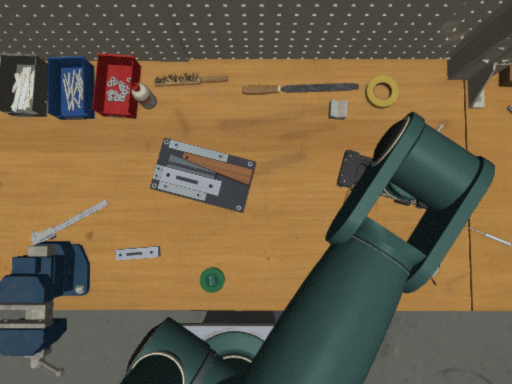

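The top view shows the wedge driven flush with the plate edge (252,178), the bar against the stop (columns 158–221), and the robot clear of everything. The hammer lies flat on the bench, off the jig.

```bash
python3 -c "
from station import *
print(finish_job())"
```

```text
the job is handed in; nothing more can be done
None
```

The job is handed in after about 18 s of the allowed 50 s: the bar is home against the end stop, the wedge is hammered in until it jammed, clamping the bar, and the hammer lies flat on the bench off the jig.

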